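# Pack and latch the instrument cassette

## Task

Finish packing the steel instrument cassette for the steriliser: lay the plugger (the thick-handled instrument with two short bent ends) into the empty middle notches of the two rails and let go of it, then swing the lid gently down. Press the front of the lid down against its springy seal and, while it is held down, push the latch on it to the left, as far as it goes, so that the lid stays locked shut when you let go; do not force the cassette, and leave the other things where they are.

Things in the scene. Friction and masses are not known exactly. Their poses are not given: they have to be found in the camera images.
- cassette: Stainless instrument cassette, fixed on the worktop: tray 150 mm deep (x) by 180 mm wide (y), rim 24 mm high, floor at z = 6 mm. Origin: centre of its underside; x towards the hinge (back) and along the instruments, -x towards the latch (front), y along the hinge, z up. A mirror and an excavator already lie in its outer notches, at y = +48 and -48 mm (fixed; handles' tops at about z = 23 mm).
- notch_seat (a point): Where the middle of the plugger's handle belongs, pointing along x: half-way between the two empty middle notches, 20 mm above the cassette's underside. Axes as the cassette's. The notches are in two grey silicone rails along y, 8 mm thick, at x = -28 and +28 mm, tops at z = 26 mm; each notch is 11 mm wide, its mouth flared to 17 mm, its floor at z = 16 mm.
- plugger_mid (a point): Middle of the plugger's handle, on its axis, 4 mm above the worktop while it lies there. Double-ended plugger, 123 mm long over all, 15 to 31 g; lies loose on the worktop; the handle is 8 mm thick and 80 mm long, along this point's y axis. It may lie in the notches either way round.
- hinge_line (a point): Mid-point of the lid's hinge axis, at (79, 0, 26) mm in the cassette's frame; the axis runs along the cassette's y. The lid is a 150 x 180 mm flat steel pan whose outer face lies 10 mm outward of the hinge axis (at z = 36 mm when shut). The hinge is stiff (about 0.3 N m), so the lid stays where it is left until it is pushed.
- lid (a joint): Lid angle, rad: 0 = fully shut, 1.57 = upright, growing as it opens up and back; at the start it stands open at 1.6 to 1.8. Lowered, it comes to rest on the springy seal at about 0.05. Pressing it fully shut takes about 10 N on the latch plate, then it meets a hard stop; it springs up again when let go unless latched.
- lid_free_edge (a point): Middle of the lid's free edge, 154 mm from the hinge axis: the topmost part of the open lid; at (-75, 0, 34.5) mm in the cassette's frame when shut. With an instrument on top of the rails instead of in the notches the lid cannot shut.
- seal_top (a point): Middle of the top of the grey silicone seal along the tray's front rim: 150 mm long, stands 7 mm proud of the rim and yields straight down under the lid (spring about 0.9 N/mm, 3 N at first touch, 9 N when flush).
- latch (a joint): Travel of the slide latch on the lid, m: 0 = open, 0.014 = locked, moving along the cassette's +y. Friction 1 to 2 N; stays where left. Its claws pass under the keepers on the tray only while the front of the lid is pressed to within about 2 mm of shut; from about 4 mm up the keepers block it. Slid over before the lid is down, it keeps the lid from shutting.
- latch_pad (a point): Centre of the flat top of the latch plate, at the front of the lid, where a finger presses; moves with lid and latch. Plate 38 mm (x) by 60 mm (y), top 3 mm above the lid. Across it stands a rib to push against, 11 mm high, 6 mm thick, its face 22 mm from this point towards +y. Flat plate elsewhere: 30 mm towards -y, 17 mm front and back. Claws stand 13 mm past the lid edge.
- spatula: Bystander: slender flat-ended steel spatula, 149 mm long, lying beyond the explorer. Origin: on the worktop under its middle.
- small_jar: Bystander: small screw jar, 31 mm across and 32 mm high, standing to the right of the cassette. Origin: centre of its underside.
- explorer: Bystander: thin steel explorer with a curved tip, 150 mm long, lying beside the plugger on its right. Origin: on the worktop under its middle.

How it is judged (in metres and radians):
On the way:
1. the plugger lies in the middle notches of both rails, let go, with the lid still open (z of plugger_mid in the frame of notch_seat between -0.002 and 0.002 m and y of plugger_mid in the frame of notch_seat between -0.003 and 0.003 m and x of plugger_mid in the frame of notch_seat between -0.008 and 0.008 m and angle between the y axis of plugger_mid and the x axis of cassette, either way round below 0.08 rad and contact force between the fingers and plugger below 0.05 N and value of joint lid above 1 rad), for 0.2 s.
At the end, for the whole second after the job is handed in: The lid is locked shut by its latch (lid below 0.022 rad, latch slid at least 9 of its 14 mm), at rest with nothing holding it, and the plugger lies in the middle notches of both rails (middle of its handle within 3 mm across, 8 mm along and 2 mm in height of the seat, parallel within 0.08 rad) (value of joint lid below 0.022 rad and value of joint latch above 0.009 m and velocity of joint lid between -0.05 and 0.05 rad/s and z of plugger_mid in the frame of notch_seat between -0.002 and 0.002 m and y of plugger_mid in the frame of notch_seat between -0.003 and 0.003 m and x of plugger_mid in the frame of notch_seat between -0.008 and 0.008 m and angle between the y axis of plugger_mid and the x axis of cassette, either way round below 0.08 rad); the robot touches nothing.
It fails at once if the lid is slammed (faster than 3 rad/s) (velocity of joint lid below -3 rad/s).
It fails at once if the cassette, its lid or latch is forced (more than 45 N) (contact force between any of the fingers, the arm and cassette above 45 N).
It fails at once if the explorer, the spatula or the small jar is moved by more than 20 mm (distance of any of explorer, spatula, small_jar from where it was at the start of the episode above 0.02 m).
It also fails if it takes over 61 s, if anything falls off the work surface, if the arm or the gripper's body presses on something with over 40 N, if the wrist force passes 120 N, or if a joint passes its speed limit or range.

## Robot

A 7-joint arm with a two-finger parallel gripper is mounted at the origin on a cart in front of the work surface, level with it; the furniture and walls round the work are solid. World frame = base frame: x ahead of the robot, y to its left, z up, the work surface at z = 0. Lengths are in mm, angles in rad, forces in N, time in s.
With the tool pointing down it reaches from about 425 to 800 mm from the base axis. Payload 8.3 kg.
Tool frame: the origin (TCP) lies midway between the tips of the shut fingers; the grasp point (between the pads) lies behind it (env.pinch_z is the y of the grasp point in the tool frame, in mm); y points along the fingers, x is the direction in which the jaws open and shut, and the axes are right-handed (so a half turn about y gives the same grasp; the last joint's range is limited). The gripper opens to 85 mm and grips with 20 to 120 N. Pads are 22 mm wide; open, the fingers measure 114 mm over their backs; the gripper's body (76 mm by 85 mm) begins 54 mm behind the grasp point. The pads swing forward as they close: fully open they stand 13 mm farther back than shut.
Start: joints at [-1.225, 0.383, 0.016, 1.37, -0.006, 1.388, -0.046], TCP at [248.391, 573.502, 231.279] pointing down, gripper open.
Joint ranges: [-2.95, 2.95], [-0.25, 2.06], [-1.52, 1.56], [0.18, 2.33], [-1.44, 4.58], [0.02, 2.06], [-3.01, 3.01]. Speed limits (rad/s): [2.39, 2.39, 3.01, 3.01, 3.14, 3.14, 3.14].

## Interface

Orientations are given as a unit quaternion [x, y, z, w].
In Python, from workcell import env gives the robot as it stands.
- The arm moves only by the shell command python3 -m jog 'ROWS' [FORCE]. ROWS is JSON, a list of rows, each an object of numbers: "gripper": the opening in per cent of the stroke, from 0 (shut) to 100 (fully open); "tx", "ty", "tz": the shift along the tool's x, y, z in cm; "yaw": the turn about the tool's y in rad. A call has 1 to 20 rows; each row shifts and turns the commanded pose from where the row before left it, along the tool's axes as they then stand; what a row does not reach is not made up. A row lasts 1/10 s, in which the tool goes at most 50 mm and 8.59 degrees, less where a joint would pass 70% of its speed; a pose out of reach is approached as far as the arm can. A call is refused whole if a number of a shift passes 5 or a number of a turn 0.15, either way. A call with a gripper value outside its range is refused whole. The fingers move at their own pace and stop on an object; FORCE is the grip in N (left out, the last holds). Time passes only in rows, so rows that do not move let the fingers close. It gives the time, the measured TCP pose, the force and the opening at its end, in the units of the state.
- env.sense(): the state, without advancing time (a new reading comes with each control period).
- env.get_image(name): name is "scene" or "side" or "wrist"; returns the picture (384x512x3 uint8, blue, green, red); there is no depth.
- env.camera_info(name): a dict with "fx", "fy", "cx", "cy" (pixels), "world_from_camera" (4x4, takes a point from camera to world coordinates); the wrist camera has in their place "hand_eye" (4x4, takes a point from camera to tool coordinates, whose origin is the TCP and whose axes are the tool frame's). Camera axes: x right, y down, z forward; pixel columns grow to the right and rows downward; lengths in mm; the calibration is good to about 2 mm. A picture is of the moment at which its call begins: read the wrist's pose just before it. camera_info takes no time and is no camera call.
- env.hand_in(): hands the job in, once; it reports no verdict.
Trained networks look in the newest picture that a camera, given by its name, has taken for a name from the list of things; names that differ only in an ending like _2 or _b are one class to them, and where a whole thing is asked for, a point or a joint stands for the part that bears it (a point fixed in the world has none). Each returns a list of dicts, best first, with "score" (0 to 1); they miss things now and then, are a little off and sometimes report something else, mostly with a low value. They report only what shows in the picture. A call takes as long as a camera call.
- env.find_in(camera, name): "point" ([x, y, z] in mm, in the coordinates of the camera as it stood for that picture, good to about 4 mm: the middle of the surface that is visible of it).
- env.mark_of(camera, name): "point" ([x, y, z] in mm, in the coordinates of the camera as it stood for that picture, good to about 4 mm: a listed point, or the origin of a listed thing).
The state is a dict: "clock": time; "joints": joint angles; "dq": joint speeds; "effort": joint torques, N m; "position": TCP position; "orientation": TCP orientation; "wrist_force": force on the tool from outside, world axes, zero at the start; "wrist_torque": the same for the moment, N m; "grip_width": finger opening in mm.
Only numpy, scipy, OpenCV 4.12 (cv2) and the standard library are available. Lean on these libraries where they do the work, as an engineer would, in place of code of your own. Each camera call takes 0.05 s, during which the arm holds its last target.

## Working session

There is one attempt and no reset: what is moved stays moved. The work goes in short steps, Python scripts to look and compute and a shell command to move; the robot and the scene stay as the last step left them, time stands still between calls to the robot, and variables do not carry over. Pictures are saved under pics/ and viewed, and the job is handed in when it is done.

```bash
mkdir -p pics; ls; python3 - <<'E'
from workcell import env
import cv2, numpy as np
s=env.sense()
for k,v in s.items(): print(k,v)
print(env.pinch_z)
for n in ("scene","side","wrist"):
    cv2.imwrite(f"pics/{n}0.png",env.get_image(n)); print(n,env.camera_info(n))
    for t in ["cassette","notch_seat","plugger_mid","hinge_line","lid_free_edge","latch_pad","spatula","small_jar","explorer","seal_top"]:
        r=env.mark_of(n,t)
        ci=env.camera_info(n)
        for q in r[:2]:
            p=np.array(list(q["point"])+[1])
            if "world_from_camera" in ci: w=np.array(ci["world_from_camera"])@p
            else:
                from scipy.spatial.transform import Rotation as R
                t1=np.array(ci["hand_eye"])@p
                w=R.from_quat(s["orientation"]).as_matrix()@t1[:3]+np.array(s["position"])
            print(n,t,round(q["score"],2),np.round(w[:3],1))
print(env.sense()["clock"])
E
```

```text
pics
clock 0.0
joints [-1.2249193   0.38423826  0.01638137  1.3711574  -0.00628054  1.38818897
 -0.04648807]
dq [-0.00023562  0.00185449 -0.00060079 -0.00160192  0.00011602  0.00058285
 -0.00136058]
effort [ 9.45610627e-04 -6.27589846e+01  8.45013242e-01 -3.71819437e+01
  1.66301447e-02  1.40219435e-02  1.15207973e-05]
position [248.20839255 573.05609635 230.27739093]
orientation [ 0.59145605  0.38756692 -0.38869232 -0.59066903]
wrist_force [-0.30988537 -0.28875331  0.48945891]
wrist_torque [-0.0430687  -0.04798285  0.03255669]
grip_width 85.52455919641046
-18.700000000000003
scene {'fx': 428.37256290723263, 'fy': 428.37256290723263, 'cx': 255.15436932103108, 'cy': 185.10561437744158, 'world_from_camera': array([[ 5.85738038e-01, -5.64456142e-01,  5.81635809e-01,
        -2.29453499e+02],
       [-8.10497940e-01, -4.06144162e-01,  4.22066356e-01,
        -5.96063876e+02],
       [-2.00995879e-03, -7.18634944e-01, -6.95384625e-01,
         9.53131518e+02],
       [ 0.00000000e+00,  0.00000000e+00,  0.00000000e+00,
         1.00000000e+00]])}
scene cassette 0.89 [509.5 212.3  -2.5]
sce
[... 1086 characters left out ...]
5 [609.  205.5 181.9]
side latch_pad 0.55 [616.6 207.3 173.5]
side spatula 0.48 [ 4.711e+02 -3.416e+02 -1.000e-01]
side small_jar 0.58 [554.3 -58.7   2. ]
side explorer 0.45 [ 469.5 -300.9   -1.8]
side seal_top 0.64 [440.  217.8  32.6]
wrist {'fx': 337.374941510696, 'fy': 337.374941510696, 'cx': 261.89855764220937, 'cy': 190.6537621468404, 'hand_eye': array([[ 9.99999992e-01,  1.15844841e-04,  4.37163582e-05,
         1.03823802e+00],
       [-6.05718937e-06, -3.06874703e-01,  9.51749923e-01,
        -1.42382419e+02],
       [ 1.23670763e-04, -9.51749916e-01, -3.06874700e-01,
         7.83662663e+01],
       [ 0.00000000e+00,  0.00000000e+00,  0.00000000e+00,
         1.00000000e+00]])}
1.65
```

View images.

View pics/scene0.png

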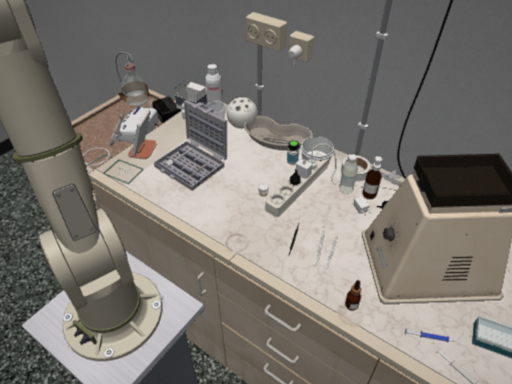

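View pics/side0.png

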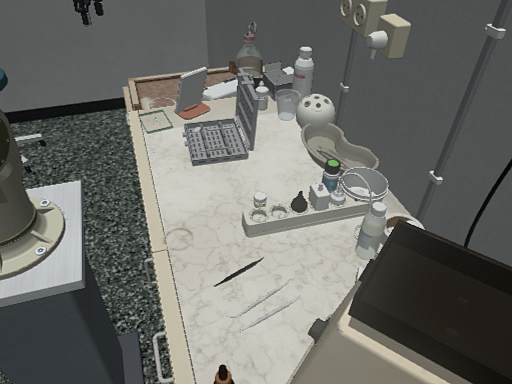

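```bash
cat > h.py <<'E'
from workcell import env
import cv2, numpy as np
from scipy.spatial.transform import Rotation as R
np.set_printoptions(suppress=True,precision=3)
def tool(s=None):
    s=s or env.sense()
    return R.from_quat(s["orientation"]).as_matrix(), np.array(s["position"])
def w2p(n,P):
    ci=env.camera_info(n); P=np.atleast_2d(P).astype(float)
    if n=="wrist":
        r,t=tool(); T=np.eye(4);T[:3,:3]=r;T[:3,3]=t; W=T@np.array(ci["hand_eye"])
    else: W=np.array(ci["world_from_camera"])
    c=np.linalg.inv(W)@np.c_[P,np.ones(len(P))].T
    return np.c_[ci["fx"]*c[0]/c[2]+ci["cx"],ci["fy"]*c[1]/c[2]+ci["cy"]]
def p2w(n,uv,z):
    ci=env.camera_info(n); uv=np.atleast_2d(uv).astype(float)
    if n=="wrist":
        r,t=tool(); T=np.eye(4);T[:3,:3]=r;T[:3,3]=t; W=T@np.array(ci["hand_eye"])
    else: W=np.array(ci["world_from_camera"])
    d=np.c_[(uv[:,0]-ci["cx"])/ci["fx"],(uv[:,1]-ci["cy"])/ci["fy"],np.ones(len(uv))]@W[:3,:3].T
    o=W[:3,3]; return o+d*((z-o[2])/d[:,2])[:,None]
def pts(n,t):
    ci=env.camera_info(n)
    if n=="wrist":
        r,tt=tool(); T=np.eye(4);T[:3,:3]=r;T[:3,3]=tt; W=T@np.array(ci["hand_eye"])
    else: W=np.array(ci["world_from_camera"])
    return [(round(q["score"],2),(W@np.array(list(q["point"])+[1]))[:3].round(1)) for q in env.mark_of(n,t)]
def show(n,f,crop=None,k=1):
    im=env.get_image(n); full=im
    if crop: x0,y0,x1,y1=crop; im=im[y0:y1,x0:x1]
    if k!=1: im=cv2.resize(im,None,fx=k,fy=k,interpolation=cv2.INTER_CUBIC)
    cv2.imwrite("pics/"+f,im); return full
def st():
    s=env.sense(); r,t=tool(s)
    print("t",round(s["clock"],2),"pos",t.round(1),"x",r[:,0].round(3),"y",r[:,1].round(3),"z",r[:,2].round(3),"F",np.round(s["wrist_force"],1),"w",round(s["grip_width"],1),"q",np.round(s["joints"],2))
E
python3 - <<'E'
from h import *
st()
im=cv2.imread("pics/side0.png"); 
c=im[150:330,0:400]
E
```

```text
t 1.65 pos [248.4 573.5 231.3] x [ 0.397  0.918 -0.   ] y [-0. -0. -1.] z [-0.918  0.397  0.   ] F [ 0.4  0.3 -0.3] w 85.4 q [-1.22  0.38  0.02  1.37 -0.01  1.39 -0.05]
```

```bash
python3 - <<'E'
from h import *
for n,c in (("scene",(250,200,350,290)),("side",(200,240,310,340))):
    im=cv2.imread(f"pics/{n}0.png"); x0,y0,x1,y1=c
    cv2.imwrite(f"pics/{n}0p.png",cv2.resize(im[y0:y1,x0:x1],None,fx=5,fy=5,interpolation=cv2.INTER_CUBIC))
    g=im[y0:y1,x0:x1].max(2); m=(g<75).astype(np.uint8)
    k,l,s,_=cv2.connectedComponentsWithStats(m); i=1+np.argmax(s[1:,4]); yy,xx=np.where(l==i)
    uv=np.c_[xx+x0,yy+y0]; w=p2w(n,uv,4)[:,:2]; mu=w.mean(0); d=np.linalg.svd(w-mu,full_matrices=False)[2][0]; p=(w-mu)@d
    print(n,s[i],mu,d,p.min(),p.max(),"mid",mu+d*(p.min()+p.max())/2)
for n,c,k in (("scene",(140,80,260,200),5),("side",(170,60,280,180),5)):
    im=cv2.imread(f"pics/{n}0.png"); x0,y0,x1,y1=c
    im=cv2.resize(im[y0:y1,x0:x1],None,fx=k,fy=k,interpolation=cv2.INTER_CUBIC)
    cv2.imwrite(f"pics/{n}0c.png",im)
E
```

```text
scene [40 29  8 20 31] [ 452.076 -234.502] [-0.947 -0.322] -36.77392710927328 35.60308575527883 mid [ 452.63  -234.313]
side [ 16  20  44  26 124] [ 448.835 -234.618] [-0.948 -0.319] -53.352358596979904 51.78140583930992 mid [ 449.579 -234.367]
```

View pics/side0p.png

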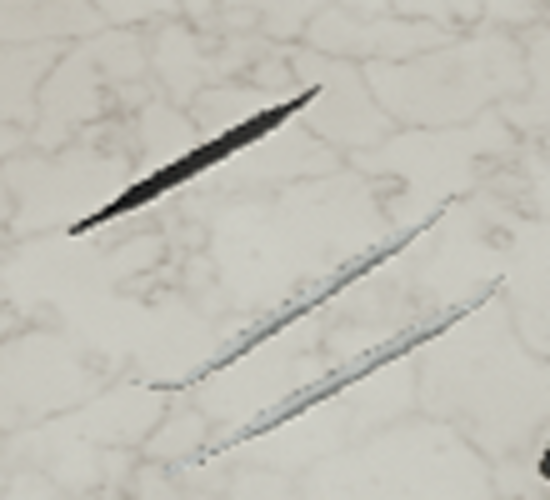

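View pics/scene0c.png

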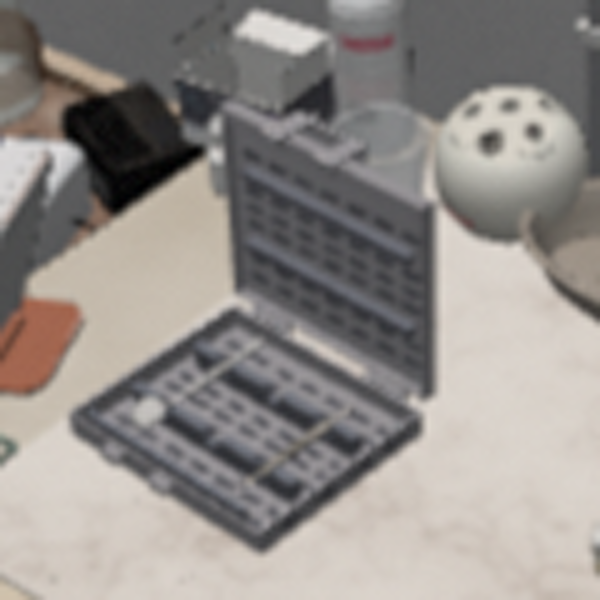

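View pics/side0c.png

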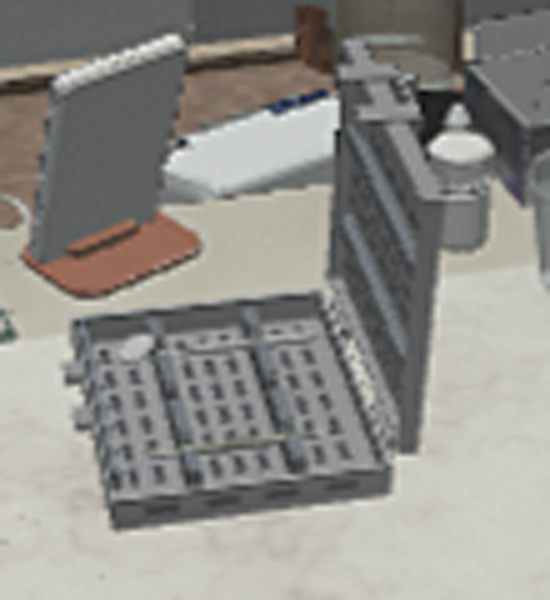

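The plugger is the dark stroke at side (214,286)–(263,258), mid about (451,-234.5), lying at +18.7°. The explorer and spatula lie to its right. The cassette is at about (509,213), yaw about -3.7°, with the lid upright. I'll turn the jaws across the plugger and travel over to it.

```bash
python3 -m jog '[{"yaw":-0.147},{"yaw":-0.147},{"yaw":-0.147},{"yaw":-0.147},{"yaw":-0.147},{"tx":-4.1,"tz":-0.5},{"tx":-4.1,"tz":-0.5},{"tx":-4.1,"tz":-0.5},{"tx":-4.1,"tz":-0.5},{"tx":-4.1,"tz":-0.5},{"tx":-4.1,"tz":-0.5},{"tx":-4.1,"tz":-0.5},{"tx":-4.1,"tz":-0.5},{"tx":-4.1,"tz":-0.5},{"tx":-4.1,"tz":-0.5}]'; python3 -c "
from h import *
st()"
```

```text
t 1.65 pos [248.4 573.5 231.3] x [ 0.397  0.918 -0.   ] y [-0. -0. -1.] z [-0.918  0.397  0.   ] F [ 0.4  0.3 -0.3] w 85.4 q [-1.22  0.38  0.02  1.37 -0.01  1.39 -0.05]schema error: expected keys gripper, tx, ty, tz, yaw
```

All keys are needed in every row.

```bash
python3 -m jog '[{"gripper":30,"tx":0,"ty":0,"tz":0,"yaw":-0.147},{"gripper":30,"tx":0,"ty":0,"tz":0,"yaw":-0.147},{"gripper":30,"tx":0,"ty":0,"tz":0,"yaw":-0.147},{"gripper":30,"tx":0,"ty":0,"tz":0,"yaw":-0.147},{"gripper":30,"tx":0,"ty":0,"tz":0,"yaw":-0.147},{"gripper":30,"tx":-4.1,"ty":0,"tz":-0.5,"yaw":0},{"gripper":30,"tx":-4.1,"ty":0,"tz":-0.5,"yaw":0},{"gripper":30,"tx":-4.1,"ty":0,"tz":-0.5,"yaw":0},{"gripper":30,"tx":-4.1,"ty":0,"tz":-0.5,"yaw":0},{"gripper":30,"tx":-4.1,"ty":0,"tz":-0.5,"yaw":0},{"gripper":30,"tx":-4.1,"ty":0,"tz":-0.5,"yaw":0},{"gripper":30,"tx":-4.1,"ty":0,"tz":-0.5,"yaw":0},{"gripper":30,"tx":-4.1,"ty":0,"tz":-0.5,"yaw":0},{"gripper":30,"tx":-4.1,"ty":0,"tz":-0.5,"yaw":0},{"gripper":30,"tx":-4.1,"ty":0,"tz":-0.5,"yaw":0}]'; python3 -c "
from h import *
st()"
```

```text
clock: 3.15
position: [427.7, 199.5, 231.6]
orientation: [0.412, 0.575, -0.574, -0.412]
wrist_force: [0.4, 0.5, -1.0]
grip_width: 25.7
t 3.15 pos [427.7 199.5 231.6] x [-0.321  0.947  0.   ] y [ 0.001  0.001 -1.   ] z [-0.947 -0.321 -0.001] F [ 0.4  0.5 -1. ] w 25.7 q [-0.66  0.05  0.17  1.78 -0.01  1.32  1.4 ]
```

```bash
python3 - <<'E'
from h import *
show("wrist","w1.png")
for t in ["cassette","notch_seat","hinge_line","lid_free_edge","seal_top"]: print(t,pts("wrist",t)[:2])
E
python3 -m jog '[{"gripper":30,"tx":-4.2,"ty":1.1,"tz":1.2,"yaw":0},{"gripper":30,"tx":-4.2,"ty":1.1,"tz":1.2,"yaw":0},{"gripper":30,"tx":-4.2,"ty":1.1,"tz":1.2,"yaw":0},{"gripper":30,"tx":-4.2,"ty":1.1,"tz":1.2,"yaw":0},{"gripper":30,"tx":-4.2,"ty":1.1,"tz":1.2,"yaw":0},{"gripper":30,"tx":-4.2,"ty":1.1,"tz":1.2,"yaw":0},{"gripper":30,"tx":-4.2,"ty":1.1,"tz":1.2,"yaw":0},{"gripper":30,"tx":-4.2,"ty":1.1,"tz":1.2,"yaw":0},{"gripper":30,"tx":-4.1,"ty":1.1,"tz":1.1,"yaw":0},{"gripper":30,"tx":-4,"ty":1.1,"tz":1.1,"yaw":0},{"gripper":30,"tx":0,"ty":0,"tz":0,"yaw":0}]'; python3 -c "
from h import *
st()
show('wrist','w2.png')
print(pts('wrist','plugger_mid'))"
```

```text
cassette [(0.88, array([511.7, 207.8,  -3.6]))]
notch_seat [(0.87, array([509. , 205.6,  19.2]))]
hinge_line [(0.82, array([586.4, 206.2,  28.6]))]
lid_free_edge []
seal_top [(0.59, array([436.5, 221.9,  31.4]))]
clock: 4.55
position: [447.9, -236.0, 120.0]
orientation: [-0.413, -0.572, 0.575, 0.414]
wrist_force: [-0.0, -1.2, 0.2]
grip_width: 25.3
t 4.55 pos [ 447.9 -236.   120. ] x [-0.316  0.949 -0.002] y [-0.002 -0.003 -1.   ] z [-0.949 -0.316  0.003] F [-0.  -1.2  0.2] w 25.3 q [-0.11  0.24  0.61  1.87 -0.15  1.08  2.45]
[(0.62, array([ 452.7, -234.8,    4.2]))]
```

View pics/w1.png

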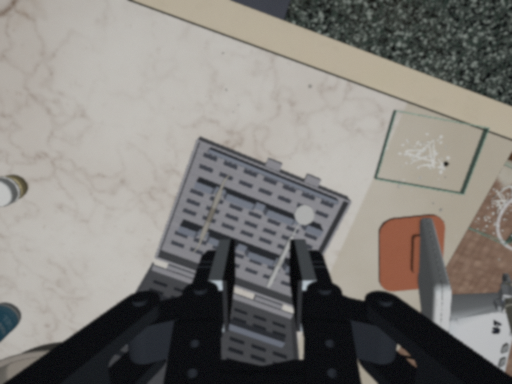

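View pics/w2.png

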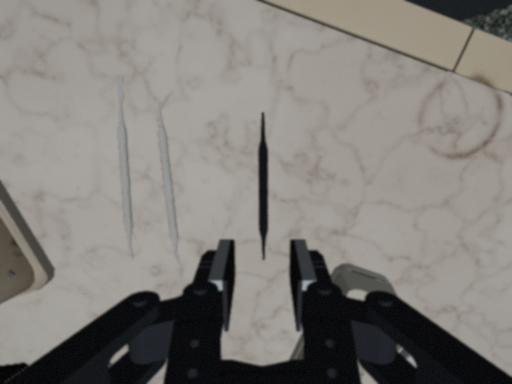

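The wrist view shows the plugger as a dark vertical stroke, (263,112)–(264,260). It is centred between the fingers and parallel to the pads.

```bash
cat >> h.py <<'E'
def plug(f,z,crop,th=70):
    im=cv2.imread(f); x0,y0,x1,y1=crop
    m=(im[y0:y1,x0:x1].max(2)<th).astype(np.uint8)
    k,l,s,_=cv2.connectedComponentsWithStats(m); i=1+np.argmax(s[1:,4]); yy,xx=np.where(l==i)
    # handle rows: width>5
    w=p2w("wrist",np.c_[xx+x0,yy+y0],z)[:,:2]; mu=w.mean(0); d=np.linalg.svd(w-mu,full_matrices=False)[2][0]; p=(w-mu)@d
    return s[i],mu+d*(p.min()+p.max())/2,d,p.max()-p.min()
E
python3 - <<'E'
from h import *
b,mid,d,L=plug("pics/w2.png",4,(235,95,290,268)); print(b,mid,d,L)
im=cv2.imread("pics/w2.png"); m=im[95:268,235:290].max(2)<70
print([(i+95,int(r.sum()),int(np.where(r)[0].mean())+235) for i,r in enumerate(m) if r.any()][::4])
r,t=tool(); e=np.array([mid[0],mid[1],t[2]])-t
print("tool shift mm",e@r, "angle err",d@r[:2,0], d@r[:2,2])
E
```

```text
[ 24  22   8 137 800] [ 453.07  -228.507] [0.945 0.328] 114.46519336458158
[(117, 2, 262), (121, 2, 262), (125, 2, 262), (129, 2, 262), (133, 3, 262), (137, 4, 262), (141, 4, 262), (145, 6, 262), (149, 8, 262), (153, 8, 262), (157, 8, 262), (161, 8, 262), (165, 8, 262), (169, 8, 262), (173, 8, 262), (177, 8, 262), (181, 8, 262), (185, 8, 262), (189, 8, 262), (193, 8, 262), (197, 7, 263), (201, 7, 263), (205, 7, 263), (209, 7, 263), (213, 7, 263), (217, 7, 263), (221, 7, 263), (225, 7, 263), (229, 7, 263), (233, 5, 263), (237, 3, 263), (241, 3, 263), (245, 2, 263), (249, 1, 263), (253, 1, 263)]
tool shift mm [ 1.324 -0.005 -4.54 ] angle err 0.007546250946882049 -0.9999705940837871
```

```bash
python3 - <<'E'
from h import *
st()
show("wrist","w3.png"); st()
b,mid,d,L=plug("pics/w3.png",4,(235,95,290,268)); print(b,mid,d,L)
r,t=tool(); e=np.array([mid[0],mid[1],t[2]])-t
print("tool shift mm",e@r)
E
```

```text
t 4.65 pos [ 449.2 -231.2  120.7] x [-0.32   0.947  0.001] y [-0.001  0.    -1.   ] z [-0.947 -0.32   0.001] F [ 0.2 -0.8 -0.7] w 25.2 q [-0.11  0.24  0.61  1.87 -0.15  1.08  2.45]
t 4.7 pos [ 449.6 -230.2  121. ] x [-0.322  0.947  0.001] y [-0.001  0.001 -1.   ] z [-0.947 -0.322  0.001] F [0.5 1.7 0.9] w 25.6 q [-0.12  0.24  0.61  1.87 -0.15  1.08  2.45]
[ 18  15   9 140 830] [ 450.77 -232.88] [0.946 0.323] 115.95236810894042
tool shift mm [-2.955 -0.003 -0.252]
```

```bash
python3 -m jog '[{"gripper":30,"tx":0,"ty":0,"tz":0,"yaw":0},{"gripper":30,"tx":0,"ty":0,"tz":0,"yaw":0},{"gripper":30,"tx":0,"ty":0,"tz":0,"yaw":0}]' >/dev/null; python3 - <<'E'
from h import *
st()
show("wrist","w4.png");st()
b,mid,d,L=plug("pics/w4.png",4,(235,95,290,268)); print(b,mid,d,L)
r,t=tool(); e=np.array([mid[0],mid[1],t[2]])-t
print("tool shift mm",e@r)
E
```

```text
t 5.0 pos [ 449.5 -230.6  121.6] x [-0.322  0.947  0.   ] y [ 0.001  0.    -1.   ] z [-0.947 -0.322 -0.001] F [-0.1 -0.  -0. ] w 25.5 q [-0.12  0.24  0.61  1.87 -0.15  1.08  2.45]
t 5.05 pos [ 449.4 -230.8  121.6] x [-0.322  0.947  0.   ] y [ 0.001  0.    -1.   ] z [-0.947 -0.322 -0.001] F [-0.7  0.6 -0.6] w 25.8 q [-0.12  0.24  0.61  1.87 -0.15  1.08  2.45]
[ 18  15   8 140 811] [ 451.105 -234.052] [0.947 0.322] 116.25260844349513
tool shift mm [-3.606  0.    -0.581]
```

```bash
python3 -m jog '[{"gripper":25,"tx":-0.18,"ty":1,"tz":-0.03,"yaw":0},{"gripper":25,"tx":-0.18,"ty":2,"tz":-0.03,"yaw":0},{"gripper":25,"tx":0,"ty":2,"tz":0,"yaw":0},{"gripper":25,"tx":0,"ty":2,"tz":0,"yaw":0},{"gripper":25,"tx":0,"ty":2,"tz":0,"yaw":0},{"gripper":25,"tx":0,"ty":1,"tz":0,"yaw":0},{"gripper":25,"tx":0,"ty":0,"tz":0,"yaw":0},{"gripper":25,"tx":0,"ty":0,"tz":0,"yaw":0},{"gripper":25,"tx":0,"ty":0,"tz":0,"yaw":0}]' >/dev/null; python3 - <<'E'
from h import *
st()
show("wrist","w5.png")
E
```

```text
t 5.95 pos [ 451.4 -235.3   22.2] x [-0.32   0.947 -0.001] y [ 0.002 -0.001 -1.   ] z [-0.947 -0.32  -0.001] F [0.4 0.8 0.1] w 21.6 q [-0.05  0.39  0.56  1.95 -0.27  0.88  2.55]
```

View pics/w5.png

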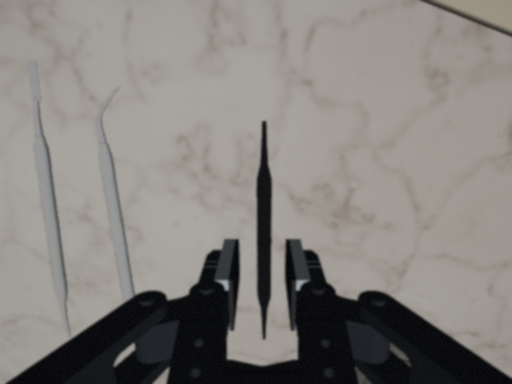

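```bash
python3 -m jog '[{"gripper":25,"tx":0,"ty":1,"tz":0,"yaw":0},{"gripper":25,"tx":0,"ty":0.6,"tz":0,"yaw":0},{"gripper":25,"tx":0,"ty":0.3,"tz":0,"yaw":0},{"gripper":25,"tx":0,"ty":0,"tz":0,"yaw":0},{"gripper":25,"tx":0,"ty":0,"tz":0,"yaw":0},{"gripper":0,"tx":0,"ty":0,"tz":0,"yaw":0},{"gripper":0,"tx":0,"ty":0,"tz":0,"yaw":0},{"gripper":0,"tx":0,"ty":0,"tz":0,"yaw":0},{"gripper":0,"tx":0,"ty":0,"tz":0,"yaw":0},{"gripper":0,"tx":0,"ty":0,"tz":0,"yaw":0}]' 40; python3 - <<'E'
from h import *
st()
show("wrist","w6.png")
E
```

```text
clock: 7.0
position: [451.0, -235.1, 2.6]
orientation: [0.412, 0.575, -0.575, -0.412]
wrist_force: [0.2, 0.8, 3.5]
grip_width: 6.2
t 7.0 pos [ 451.  -235.1    2.6] x [-0.32   0.947 -0.   ] y [ 0.001 -0.    -1.   ] z [-0.947 -0.32  -0.   ] F [0.2 0.8 3.5] w 6.2 q [-0.04  0.42  0.55  1.96 -0.29  0.84  2.56]
```

View pics/w6.png

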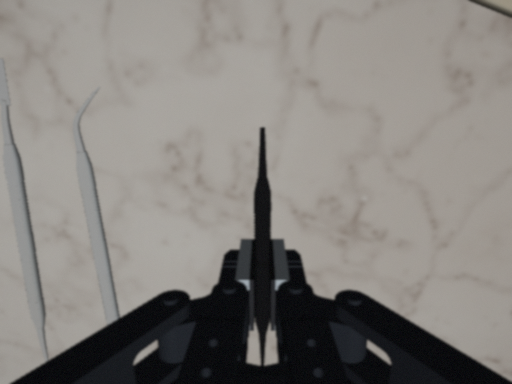

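```bash
python3 -m jog '[{"gripper":0,"tx":0,"ty":-0.5,"tz":0,"yaw":0},{"gripper":0,"tx":0,"ty":-1.5,"tz":0,"yaw":0},{"gripper":0,"tx":0,"ty":-3,"tz":0,"yaw":0},{"gripper":0,"tx":0,"ty":-3,"tz":0,"yaw":0},{"gripper":0,"tx":0,"ty":-3,"tz":0,"yaw":0},{"gripper":0,"tx":0,"ty":-2,"tz":0,"yaw":0},{"gripper":0,"tx":0,"ty":0,"tz":0,"yaw":0},{"gripper":0,"tx":0,"ty":0,"tz":0,"yaw":0},{"gripper":0,"tx":0,"ty":0,"tz":0,"yaw":0}]'; python3 - <<'E'
from h import *
st()
show("wrist","w7.png")
show("side","s7.png",(180,150,340,310),4)
st()
E
```

```text
clock: 7.95
position: [450.1, -234.4, 131.2]
orientation: [-0.411, -0.574, 0.575, 0.413]
wrist_force: [-0.5, 0.1, -1.1]
grip_width: 6.5
t 7.95 pos [ 450.1 -234.4  131.2] x [-0.321  0.947  0.001] y [-0.002  0.001 -1.   ] z [-0.947 -0.321  0.002] F [-0.5  0.1 -1.1] w 6.5 q [-0.12  0.23  0.62  1.85 -0.15  1.11  2.45]
t 8.05 pos [ 450.  -234.6  131.2] x [-0.32   0.947  0.001] y [-0.002  0.    -1.   ] z [-0.947 -0.32   0.002] F [-1.   0.5 -0.5] w 6.0 q [-0.12  0.23  0.62  1.85 -0.15  1.11  2.45]
```

View pics/w7.png

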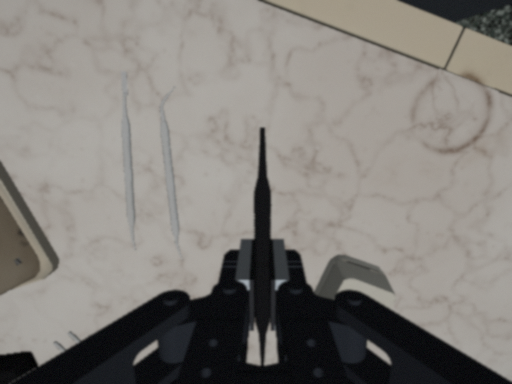

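View pics/s7.png

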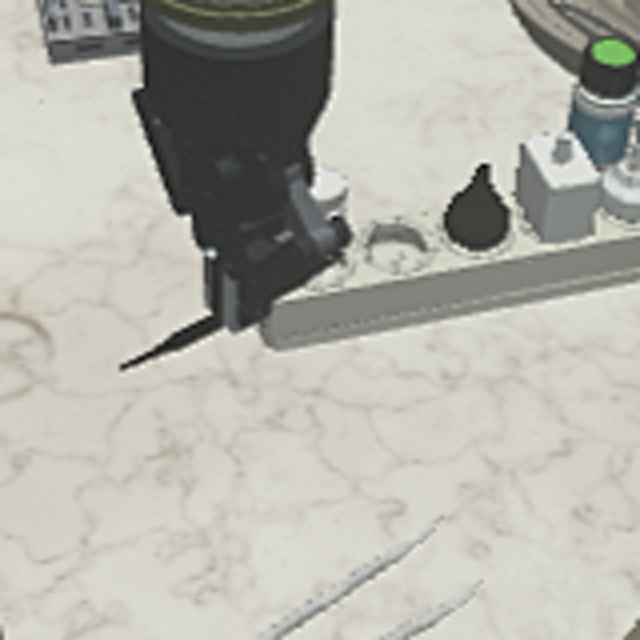

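```bash
python3 -m jog '[{"gripper":0,"tx":4.1,"ty":-1,"tz":-1.4,"yaw":0},{"gripper":0,"tx":4.1,"ty":-1,"tz":-1.4,"yaw":0},{"gripper":0,"tx":4.1,"ty":-1,"tz":-1.4,"yaw":0},{"gripper":0,"tx":4.1,"ty":-1,"tz":-1.4,"yaw":0},{"gripper":0,"tx":4.1,"ty":-1,"tz":-1.4,"yaw":0},{"gripper":0,"tx":4.1,"ty":-1,"tz":-1.4,"yaw":0},{"gripper":0,"tx":4.1,"ty":-1,"tz":-1.4,"yaw":0},{"gripper":0,"tx":4.1,"ty":-1,"tz":-1.4,"yaw":0},{"gripper":0,"tx":4.1,"ty":-1,"tz":-1.4,"yaw":0},{"gripper":0,"tx":4.1,"ty":-1,"tz":-1.4,"yaw":0},{"gripper":0,"tx":0,"ty":0,"tz":0,"yaw":0.13},{"gripper":0,"tx":0,"ty":0,"tz":0,"yaw":0.13},{"gripper":0,"tx":0,"ty":0,"tz":0,"yaw":0.13},{"gripper":0,"tx":0,"ty":0,"tz":0,"yaw":0},{"gripper":0,"tx":0,"ty":0,"tz":0,"yaw":0},{"gripper":0,"tx":0,"ty":0,"tz":0,"yaw":0},{"gripper":0,"tx":0,"ty":0,"tz":0,"yaw":0}]'; python3 - <<'E'
from h import *
st()
im=show("wrist","w8.png")
for t in ["cassette","notch_seat","hinge_line","lid_free_edge","seal_top"]: print(t,pts("wrist",t)[:2])
st()
E
```

```text
clock: 9.75
position: [452.0, 198.2, 232.1]
orientation: [-0.515, -0.484, 0.484, 0.515]
wrist_force: [0.2, 0.6, -0.8]
grip_width: 6.1
t 9.75 pos [452.  198.2 232.1] x [ 0.062  0.998 -0.   ] y [-0. -0. -1.] z [-0.998  0.062  0.   ] F [ 0.2  0.6 -0.8] w 6.1 q [-0.71  0.09  0.25  1.73 -0.02  1.32  1.05]
cassette [(0.93, array([509.6, 214.7,  -0.7]))]
notch_seat [(0.86, array([505.6, 212.6,  17.9]))]
hinge_line []
lid_free_edge []
seal_top [(0.6, array([436.2, 222.8,  29.8]))]
t 10.05 pos [452.  198.3 232.3] x [ 0.063  0.998 -0.   ] y [-0. -0. -1.] z [-0.998  0.063  0.   ] F [ 0.1 -0.4  0.3] w 6.0 q [-0.71  0.09  0.25  1.73 -0.02  1.32  1.05]
```

View pics/w8.png

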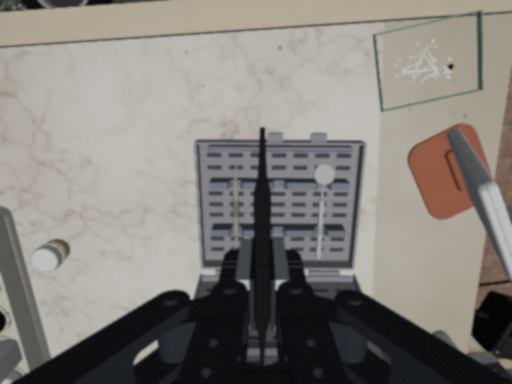

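```bash
python3 - <<'E'
from h import *
im=cv2.imread("pics/w8.png")
k=4
z=cv2.resize(im[130:275,185:375],None,fx=k,fy=k,interpolation=cv2.INTER_CUBIC)
z=cv2.convertScaleAbs(z,alpha=1.3)
c=np.array([509,213.5]);yaw=np.radians(-3.6)
def W(P):
    P=np.atleast_2d(P).astype(float); R2=np.array([[np.cos(yaw),-np.sin(yaw)],[np.sin(yaw),np.cos(yaw)]])
    return np.c_[P[:,:2]@R2.T+c,P[:,2]]
def dr(P,col):
    q=((w2p("wrist",W(P))-[185,130]+0.5)*k).astype(int); cv2.polylines(z,[q.reshape(-1,1,2)],len(P)>2,col,1)
dr([(75,90,24),(75,-90,24),(-75,-90,24),(-75,90,24)],(0,255,0))
for x in(-32,-24,24,32): dr([(x,-85,26),(x,85,26)],(0,255,255))
for y in(-48,0,48): dr([(-40,y,20),(40,y,20)],(0,0,255))
cv2.imwrite("pics/w8z.png",z)
E
```

```text
(no output)
```

View pics/w8z.png

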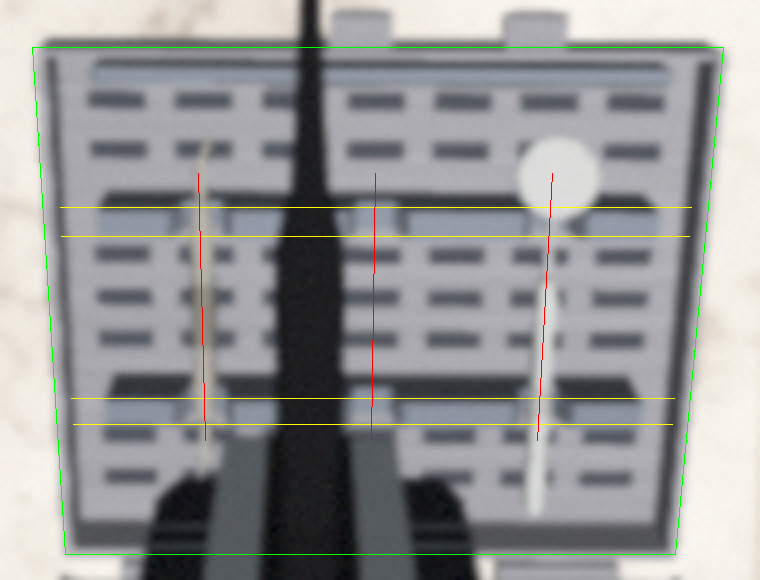

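Cassette model (509, 213.5, -3.6°) overlays well: rails and mirror handle on their lines, with the notch at about zoomed column 376 against 374 predicted. Moving over the notches, still above the rails.

```bash
python3 -m jog '[{"gripper":0,"tx":0.6,"ty":0,"tz":-1.9,"yaw":0},{"gripper":0,"tx":0.6,"ty":1,"tz":-1.9,"yaw":0},{"gripper":0,"tx":0.6,"ty":2,"tz":-1.8,"yaw":0},{"gripper":0,"tx":0,"ty":3,"tz":0,"yaw":0},{"gripper":0,"tx":0,"ty":3,"tz":0,"yaw":0},{"gripper":0,"tx":0,"ty":3,"tz":0,"yaw":0},{"gripper":0,"tx":0,"ty":3,"tz":0,"yaw":0},{"gripper":0,"tx":0,"ty":2,"tz":0,"yaw":0},{"gripper":0,"tx":0,"ty":0,"tz":0,"yaw":0},{"gripper":0,"tx":0,"ty":0,"tz":0,"yaw":0},{"gripper":0,"tx":0,"ty":0,"tz":0,"yaw":0},{"gripper":0,"tx":0,"ty":0,"tz":0,"yaw":0}]'; python3 - <<'E'
from h import *
st()
im=show("wrist","w9.png")
show("side","s9.png",(140,60,300,190),4)
show("scene","sc9.png",(130,80,260,200),5)
E
```

```text
clock: 11.25
position: [509.9, 213.2, 63.8]
orientation: [0.516, 0.485, -0.483, -0.515]
wrist_force: [0.2, 0.6, -0.4]
grip_width: 6.1
t 11.25 pos [509.9 213.2  63.8] x [0.064 0.998 0.001] y [ 0.002  0.001 -1.   ] z [-0.998  0.064 -0.002] F [ 0.2  0.6 -0.4] w 6.1 q [-0.66  0.38  0.25  1.79 -0.11  0.99  1.14]
```

View pics/w9.png

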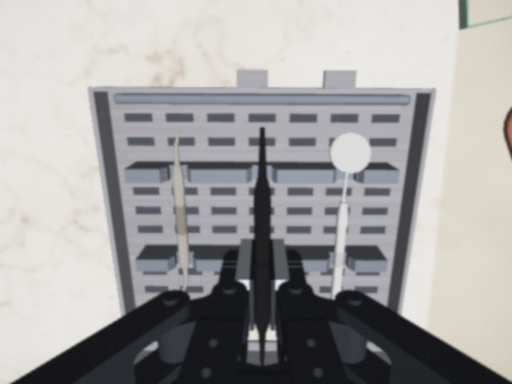

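View pics/s9.png

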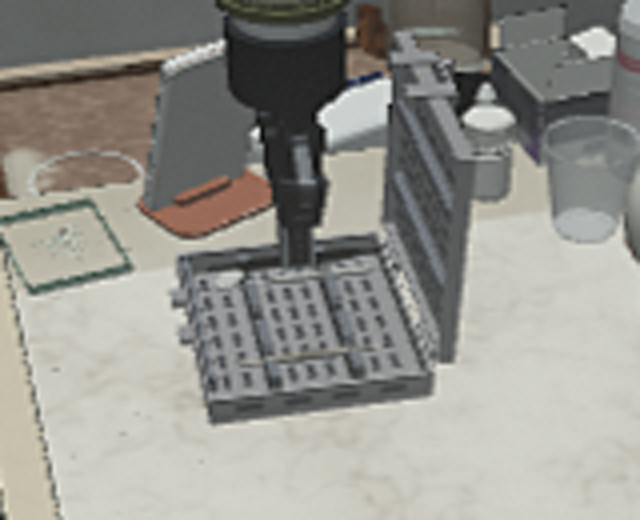

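View pics/sc9.png

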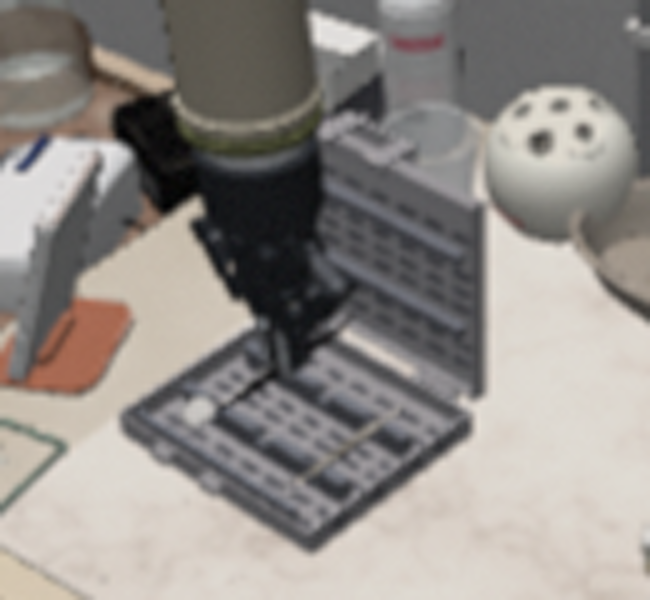

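The front notch (gap at columns 250–275, row 175) lines up with the plugger shaft at column 263. Lowering.

```bash
python3 -m jog '[{"gripper":0,"tx":0,"ty":1,"tz":0,"yaw":0},{"gripper":0,"tx":0,"ty":1,"tz":0,"yaw":0},{"gripper":0,"tx":0,"ty":0.8,"tz":0,"yaw":0},{"gripper":0,"tx":0,"ty":0.5,"tz":0,"yaw":0},{"gripper":0,"tx":0,"ty":0.4,"tz":0,"yaw":0},{"gripper":0,"tx":0,"ty":0.3,"tz":0,"yaw":0},{"gripper":0,"tx":0,"ty":0.2,"tz":0,"yaw":0},{"gripper":0,"tx":0,"ty":0.1,"tz":0,"yaw":0},{"gripper":0,"tx":0,"ty":0,"tz":0,"yaw":0},{"gripper":0,"tx":0,"ty":0,"tz":0,"yaw":0},{"gripper":0,"tx":0,"ty":0,"tz":0,"yaw":0}]'; python3 - <<'E'
from h import *
st()
im=show("wrist","w10.png")
E
```

```text
clock: 12.5
position: [509.1, 212.8, 19.5]
orientation: [0.516, 0.484, -0.484, -0.516]
wrist_force: [-0.2, -0.3, -0.8]
grip_width: 6.2
t 12.5 pos [509.1 212.8  19.5] x [0.064 0.998 0.   ] y [ 0.  0. -1.] z [-0.998  0.064 -0.   ] F [-0.2 -0.3 -0.8] w 6.2 q [-0.65  0.44  0.24  1.82 -0.13  0.9   1.16]
```

View pics/w10.png

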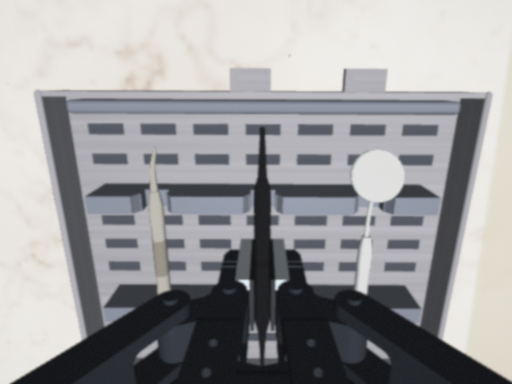

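```bash
python3 -m jog '[{"gripper":0,"tx":0,"ty":0.08,"tz":0,"yaw":0},{"gripper":0,"tx":0,"ty":0,"tz":0,"yaw":0},{"gripper":14,"tx":0,"ty":0,"tz":0,"yaw":0},{"gripper":20,"tx":0,"ty":0,"tz":0,"yaw":0},{"gripper":20,"tx":0,"ty":0,"tz":0,"yaw":0},{"gripper":20,"tx":0,"ty":0,"tz":0,"yaw":0}]'; python3 - <<'E'
from h import *
st()
E
python3 -m jog '[{"gripper":20,"tx":0,"ty":-0.5,"tz":0,"yaw":0},{"gripper":20,"tx":0,"ty":-2,"tz":0,"yaw":0},{"gripper":20,"tx":0,"ty":-3,"tz":0,"yaw":0},{"gripper":20,"tx":0,"ty":-4,"tz":0.5,"yaw":0},{"gripper":20,"tx":0,"ty":-4,"tz":1.5,"yaw":0},{"gripper":20,"tx":0,"ty":-3,"tz":2.5,"yaw":0},{"gripper":20,"tx":0,"ty":-1,"tz":1.5,"yaw":0},{"gripper":20,"tx":0,"ty":0,"tz":0,"yaw":0},{"gripper":20,"tx":0,"ty":0,"tz":0,"yaw":0},{"gripper":20,"tx":0,"ty":0,"tz":0,"yaw":0}]'; python3 - <<'E'
from h import *
st()
im=show("wrist","w11.png")
for t in ["cassette","notch_seat","plugger_mid"]: print(t,pts("wrist",t)[:2])
show("side","s11.png",(140,60,300,190),4)
show("scene","sc11.png")
for n in("side","scene"):
  for t in ["hinge_line","lid_free_edge","latch_pad"]: print(n,t,pts(n,t)[:2])
E
```

```text
clock: 13.15
position: [509.0, 212.7, 18.5]
orientation: [-0.516, -0.484, 0.484, 0.516]
wrist_force: [-0.8, -0.2, 0.3]
grip_width: 17.0
t 13.15 pos [509.  212.7  18.5] x [ 0.064  0.998 -0.   ] y [-0. -0. -1.] z [-0.998  0.064  0.   ] F [-0.8 -0.2  0.3] w 17.0 q [-0.65  0.44  0.24  1.82 -0.13  0.9   1.16]
clock: 14.15
position: [449.3, 216.1, 192.6]
orientation: [0.516, 0.483, -0.484, -0.516]
wrist_force: [0.3, 0.2, -0.5]
grip_width: 17.3
t 14.15 pos [449.3 216.1 192.6] x [ 0.064  0.998 -0.001] y [-0.001 -0.001 -1.   ] z [-0.998  0.064  0.001] F [ 0.3  0.2 -0.5] w 17.3 q [-0.74  0.13  0.25  1.78 -0.03  1.24  1.03]
cassette [(0.61, array([510.5, 214.4,   0.3]))]
notch_seat [(0.78, array([507. , 209.3,  17.5]))]
plugger_mid [(0.56, array([509.1, 207.3,  18.2]))]
side hinge_line [(0.91, array([588.1, 208.6,  27.7])), (0.25, array([551.3, -53.2,  -2. ]))]
side lid_free_edge [(0.94, array([610.5, 205.4, 184.5])), (0.51, array([441.4, 215.4,  31.5]))]
side latch_pad [(0.66, array([612.7, 210.1, 174.8]))]
scene hinge_line [(0.78, array([590.3, 207.3,  22. ]))]
scene lid_free_edge [(0.93, array([604.9, 203.3, 181.1]))]
scene latch_pad [(0.49, array([612.6, 204.8, 170.8]))]
```

View pics/w11.png

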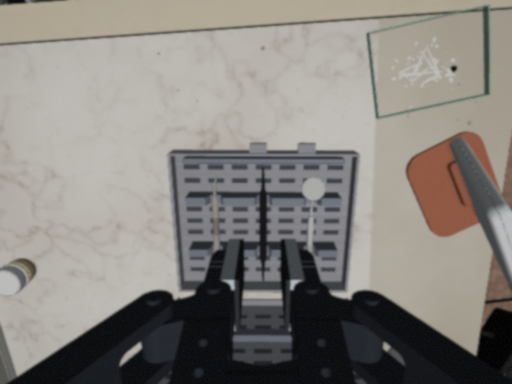

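View pics/s11.png

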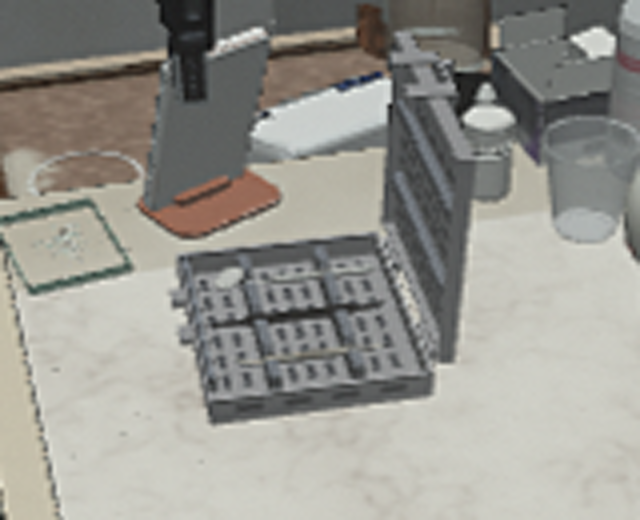

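View pics/sc11.png

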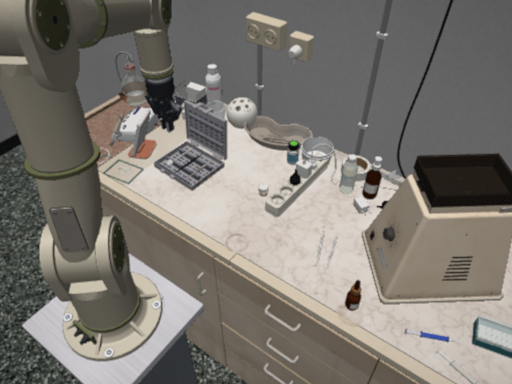

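```bash
python3 - <<'E'
from h import *
im=cv2.imread("pics/w11.png"); k=4
z=cv2.convertScaleAbs(cv2.resize(im[140:300,165:365],None,fx=k,fy=k,interpolation=cv2.INTER_CUBIC),alpha=1.3)
cv2.imwrite("pics/w11z.png",z[:600])
E
```

```text
(no output)
```

View pics/w11z.png

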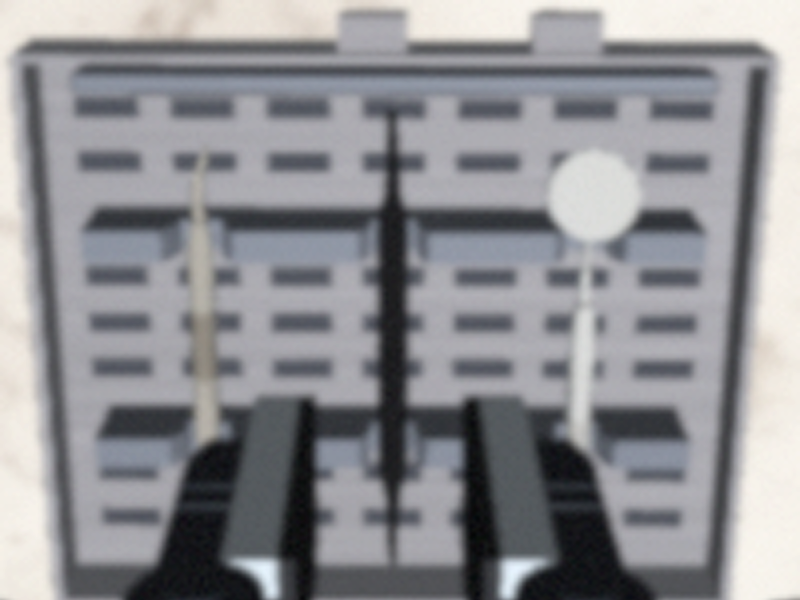

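The plugger lies centred in both middle notches (zoomed columns 380–405 between the rail cheeks) and the lid is still open. Next I'll check what stands behind the lid before reaching over it.

```bash
python3 - <<'E'
from h import *
sd=lambda x,y:(140+x/4,60+y/4)
for nm,uv,z in (("cup base","589 282",0),("cup top","588 130",60),("whitecap jar base","485 200",0),("jar top","487 90",45),("boxfront","545 150",0)):
    u=list(map(float,uv.split())); print(nm,p2w("side",sd(*u),z))
print("lid top corner R (z 179) side",p2w("side",sd(475,155),180),"L",p2w("side",sd(395,45),180))
print("claws side",p2w("side",sd(410,35),190),p2w("side",sd(450,62),190), "plate?",p2w("side",sd(435,80),180))
im=cv2.imread("pics/side0.png")
cv2.imwrite("pics/s0l.png",cv2.resize(im[60:160,225:305],None,fx=6,fy=6,interpolation=cv2.INTER_CUBIC))
im=cv2.imread("pics/scene0.png")
cv2.imwrite("pics/sc0l.png",cv2.resize(im[70:170,165:265],None,fx=6,fy=6,interpolation=cv2.INTER_CUBIC))
E
```

```text
cup base [[734.811 223.447   0.   ]]
cup top [[773.908 337.795  60.   ]]
whitecap jar base [[698.483 356.455   0.   ]]
jar top [[730.182 449.93   45.   ]]
boxfront [[772.472 419.454   0.   ]]
lid top corner R (z 179) side [[604.865 118.532 180.   ]] L [[600.432 275.251 180.   ]]
claws side [[608.316 266.655 190.   ]] [[621.831 221.626 190.   ]] plate? [[611.048 219.203 180.   ]]
```

View pics/s0l.png

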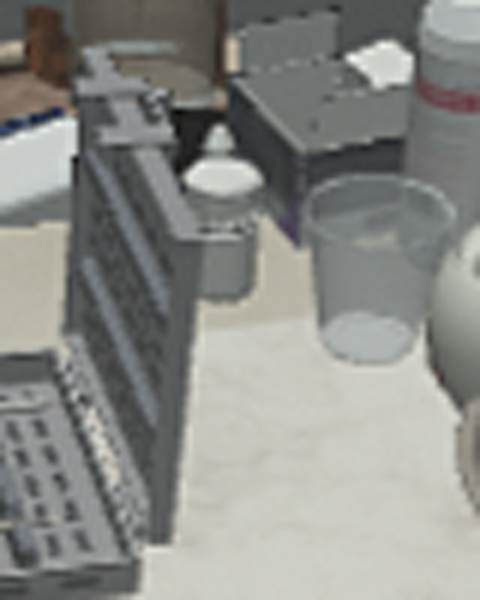

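View pics/sc0l.png

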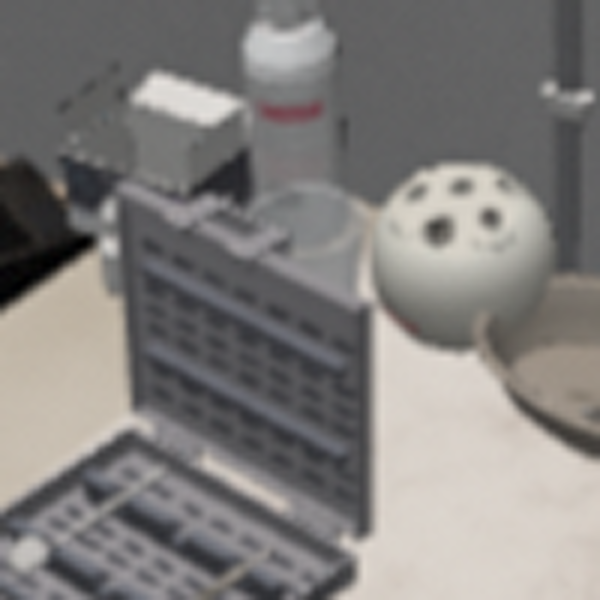

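The space behind the lid is clear: the cup and jar are at x ≥ 690, and the lid back is at about x 622. Going over the lid's right half with shut fingers.

```bash
python3 -m jog '[{"gripper":0,"tx":0,"ty":-2,"tz":0,"yaw":0},{"gripper":0,"tx":0,"ty":-2.2,"tz":0,"yaw":0},{"gripper":0,"tx":-0.85,"ty":0,"tz":-2,"yaw":0},{"gripper":0,"tx":-0.85,"ty":0,"tz":-3.5,"yaw":0},{"gripper":0,"tx":-0.85,"ty":0,"tz":-3.5,"yaw":0},{"gripper":0,"tx":-0.85,"ty":0,"tz":-3.5,"yaw":0},{"gripper":0,"tx":-0.85,"ty":0,"tz":-3.5,"yaw":0},{"gripper":0,"tx":-0.85,"ty":0,"tz":-2.5,"yaw":0},{"gripper":0,"tx":0,"ty":0,"tz":-2,"yaw":0},{"gripper":0,"tx":0,"ty":0,"tz":0,"yaw":0},{"gripper":0,"tx":0,"ty":0,"tz":0,"yaw":0},{"gripper":0,"tx":0,"ty":0,"tz":0,"yaw":0}]'; python3 - <<'E'
from h import *
st()
show("side","s12.png",(180,20,340,160),4)
show("wrist","w12.png")
print(pts("side","lid_free_edge"),pts("wrist","lid_free_edge"),pts("wrist","latch_pad"))
E
```

```text
clock: 15.95
position: [649.9, 153.2, 235.5]
orientation: [-0.515, -0.484, 0.484, 0.516]
wrist_force: [-0.1, -0.3, -0.2]
grip_width: 0.1
t 15.95 pos [649.9 153.2 235.5] x [0.063 0.998 0.   ] y [-0.  0. -1.] z [-0.998  0.063  0.   ] F [-0.1 -0.3 -0.2] w 0.1 q [-0.5   0.49  0.35  1.24 -0.16  1.44  1.34]
[(0.72, array([609.5, 204.9, 183.9]))] [(0.83, array([612.4, 208. , 176.6]))] [(0.94, array([613.6, 208.6, 172.2])), (0.59, array([609.8, 206. , 178.6])), (0.38, array([512.3, 205.8,  19.9]))]
```

View pics/s12.png

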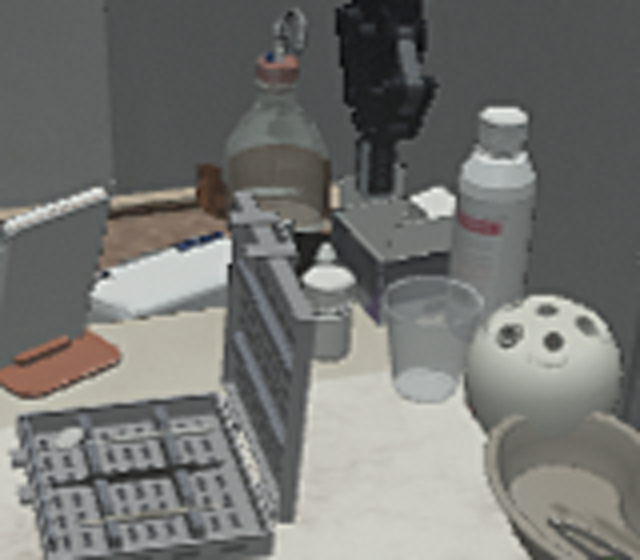

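View pics/w12.png

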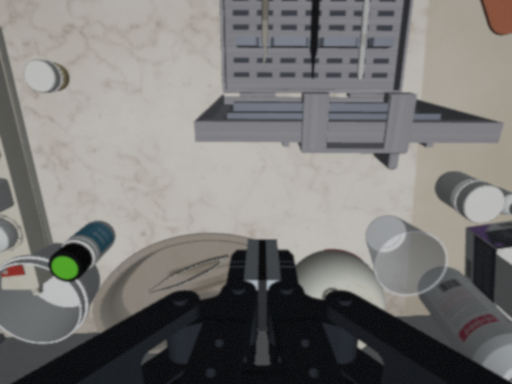

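```bash
python3 - <<'E'
from h import *
print(p2w("wrist",[(250,120),(250,143)],179))
print("egg front", p2w("wrist",[(340,250)],[40]),"basin front",p2w("wrist",[(220,234)],[30]),"cup",p2w("wrist",[(385,217)],[60]))
E
```

```text
[[592.948 150.619 179.   ]
 [606.35  149.628 179.   ]]
egg front [[756.245 234.674  40.   ]] basin front [[732.913 101.222  30.   ]] cup [[710.769 275.563  60.   ]]
```

```bash
python3 -m jog '[{"gripper":0,"tx":0,"ty":2,"tz":0,"yaw":0},{"gripper":0,"tx":0,"ty":3,"tz":0,"yaw":0},{"gripper":0,"tx":0,"ty":3,"tz":0,"yaw":0},{"gripper":0,"tx":0,"ty":0,"tz":0,"yaw":0},{"gripper":0,"tx":0,"ty":0,"tz":1,"yaw":0},{"gripper":0,"tx":0,"ty":0,"tz":1,"yaw":0},{"gripper":0,"tx":0,"ty":0,"tz":1,"yaw":0},{"gripper":0,"tx":0,"ty":0,"tz":1,"yaw":0},{"gripper":0,"tx":0,"ty":0,"tz":1,"yaw":0}]'; python3 - <<'E'
from h import *
st()
show("side","s13.png",(180,20,340,160),4)
E
```

```text
clock: 17.1
position: [600.9, 155.9, 157.0]
orientation: [0.516, 0.485, -0.483, -0.515]
wrist_force: [3.5, 0.3, 3.5]
grip_width: -0.3
t 17.1 pos [600.9 155.9 157. ] x [0.064 0.998 0.001] y [ 0.003  0.001 -1.   ] z [-0.998  0.064 -0.003] F [3.5 0.3 3.5] w -0.3 q [-0.55  0.43  0.34  1.51 -0.15  1.23  1.31]
```

View pics/s13.png

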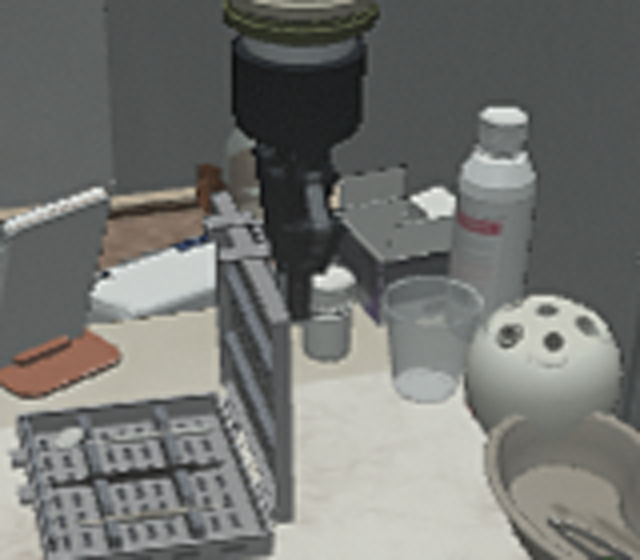

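```bash
python3 - <<'E'
import numpy as np
r=125;a=np.arange(1.5,0.09,-0.1)
x=11-r*np.cos(a)+10*np.sin(a); z=26+r*np.sin(a)+10*np.cos(a)
for i in range(len(a)): print(round(a[i],2),"x",round(585+x[i],1),"z",round(z[i],1),"tz",round(-(x[i]-x[i-1])/10,2) if i else '',"ty",round(-(z[i]-z[i-1])/10,2) if i else '')
E
```

```text
1.5 x 597.1 z 151.4 tz  ty 
1.4 x 584.6 z 150.9 tz 1.25 ty 0.05
1.3 x 572.2 z 149.1 tz 1.24 ty 0.18
1.2 x 560.0 z 146.1 tz 1.22 ty 0.3
1.1 x 548.2 z 141.9 tz 1.18 ty 0.42
1.0 x 536.9 z 136.6 tz 1.13 ty 0.53
0.9 x 526.1 z 130.1 tz 1.07 ty 0.65
0.8 x 516.1 z 122.6 tz 1.0 ty 0.75
0.7 x 506.8 z 114.2 tz 0.92 ty 0.85
0.6 x 498.5 z 104.8 tz 0.84 ty 0.93
0.5 x 491.1 z 94.7 tz 0.74 ty 1.01
0.4 x 484.8 z 83.9 tz 0.63 ty 1.08
0.3 x 479.5 z 72.5 tz 0.52 ty 1.14
0.2 x 475.5 z 60.6 tz 0.41 ty 1.19
0.1 x 472.6 z 48.4 tz 0.29 ty 1.22
```

```bash
python3 -m jog '[{"gripper":0,"tx":0,"ty":0.4,"tz":0.4,"yaw":0},{"gripper":0,"tx":0,"ty":0.2,"tz":1.2,"yaw":0},{"gripper":0,"tx":0,"ty":0.2,"tz":1.2,"yaw":0},{"gripper":0,"tx":0,"ty":0.3,"tz":1.2,"yaw":0},{"gripper":0,"tx":0,"ty":0.4,"tz":1.2,"yaw":0},{"gripper":0,"tx":0,"ty":0.5,"tz":1.1,"yaw":0},{"gripper":0,"tx":0,"ty":0.6,"tz":1.1,"yaw":0},{"gripper":0,"tx":0,"ty":0.7,"tz":1,"yaw":0}]'; python3 - <<'E'
from h import *
st()
show("side","s14.png",(150,20,310,160),4)
E
```

```text
clock: 17.95
position: [516.3, 161.1, 122.1]
orientation: [0.516, 0.484, -0.484, -0.516]
wrist_force: [2.2, -0.3, 0.7]
grip_width: 0.5
t 17.95 pos [516.3 161.1 122.1] x [ 0.064  0.998 -0.   ] y [ 0. -0. -1.] z [-0.998  0.064 -0.   ] F [ 2.2 -0.3  0.7] w 0.5 q [-0.63  0.29  0.32  1.77 -0.1   1.1   1.23]
```

View pics/s14.png

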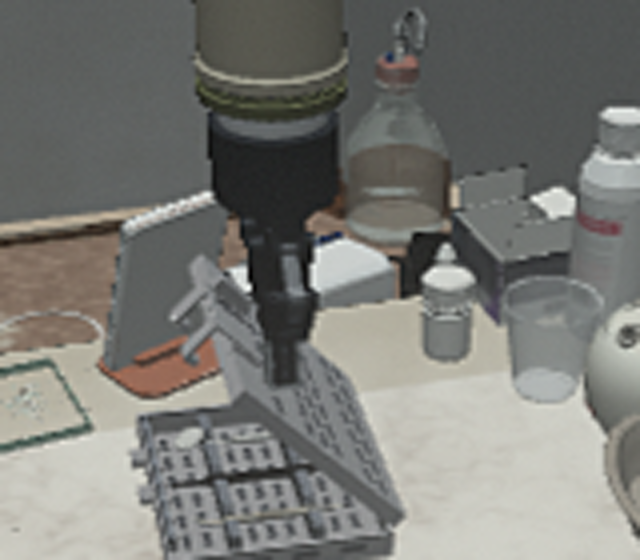

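The lid is at about 0.8 rad and following gently with about 2 N. Continuing down.

```bash
python3 -m jog '[{"gripper":0,"tx":0,"ty":0.8,"tz":0.9,"yaw":0},{"gripper":0,"tx":0,"ty":0.9,"tz":0.85,"yaw":0},{"gripper":0,"tx":0,"ty":1,"tz":0.75,"yaw":0},{"gripper":0,"tx":0,"ty":1,"tz":0.65,"yaw":0},{"gripper":0,"tx":0,"ty":1.1,"tz":0.55,"yaw":0},{"gripper":0,"tx":0,"ty":1.1,"tz":0.4,"yaw":0},{"gripper":0,"tx":0,"ty":0.9,"tz":0.3,"yaw":0},{"gripper":0,"tx":0,"ty":0.3,"tz":0.1,"yaw":0},{"gripper":0,"tx":0,"ty":0.2,"tz":0,"yaw":0},{"gripper":0,"tx":0,"ty":0,"tz":0,"yaw":0}]'; python3 - <<'E'
from h import *
st()
show("side","s15.png",(150,20,310,160),4)
E
```

```text
clock: 19.0
position: [471.9, 163.9, 49.4]
orientation: [0.516, 0.484, -0.484, -0.516]
wrist_force: [0.4, 0.3, 0.1]
grip_width: 0.2
t 19.0 pos [471.9 163.9  49.4] x [ 0.064  0.998 -0.   ] y [-0. -0. -1.] z [-0.998  0.064  0.   ] F [0.4 0.3 0.1] w 0.2 q [-0.66  0.3   0.3   1.94 -0.11  0.92  1.2 ]
```

View pics/s15.png

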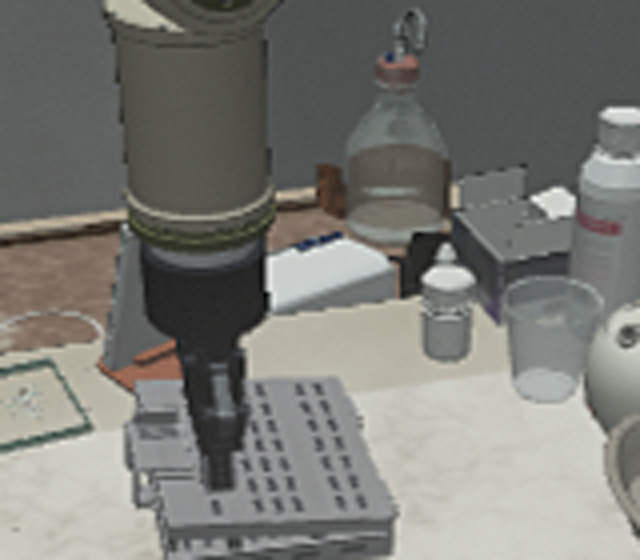

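Lid is about down. Lifting clear to look at the latch.

```bash
python3 -m jog '[{"gripper":0,"tx":0,"ty":-1,"tz":0,"yaw":0},{"gripper":0,"tx":0,"ty":-3,"tz":0,"yaw":0},{"gripper":0,"tx":1.5,"ty":-3,"tz":1,"yaw":0},{"gripper":0,"tx":1.5,"ty":-3,"tz":1,"yaw":0},{"gripper":0,"tx":1.4,"ty":-2,"tz":0.5,"yaw":0},{"gripper":0,"tx":0,"ty":0,"tz":0,"yaw":0},{"gripper":0,"tx":0,"ty":0,"tz":0,"yaw":0},{"gripper":0,"tx":0,"ty":0,"tz":0,"yaw":0},{"gripper":0,"tx":0,"ty":0,"tz":0,"yaw":0}]'; python3 - <<'E'
from h import *
st()
show("wrist","w16.png")
for t in ("latch_pad","lid_free_edge","hinge_line","cassette"): print(t,pts("wrist",t)[:2])
show("side","s16.png",(150,60,310,180),4)
for t in ("latch_pad","lid_free_edge"): print(t,pts("side",t)[:2])
E
```

```text
clock: 19.95
position: [449.4, 208.4, 168.5]
orientation: [-0.516, -0.483, 0.484, 0.516]
wrist_force: [0.5, 0.3, -0.7]
grip_width: 0.0
t 19.95 pos [449.4 208.4 168.5] x [ 0.065  0.998 -0.001] y [-0.002 -0.001 -1.   ] z [-0.998  0.065  0.001] F [ 0.5  0.3 -0.7] w 0.0 q [-0.75  0.15  0.28  1.82 -0.04  1.18  1.05]
latch_pad []
lid_free_edge [(0.69, array([440. , 222.3,  51. ]))]
hinge_line []
cassette [(0.62, array([513.5, 215.6,  -2.9]))]
latch_pad [(0.51, array([448.1, 220.2,  58.8]))]
lid_free_edge [(0.95, array([438.2, 214.3,  50.8]))]
```

View pics/w16.png

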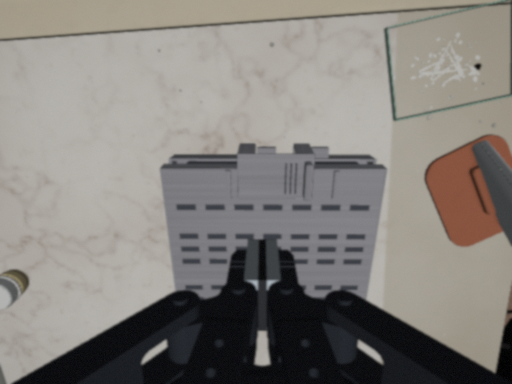

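View pics/s16.png

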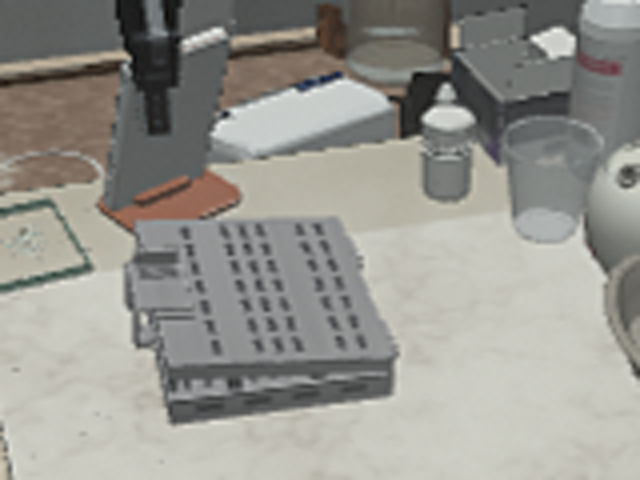

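```bash
python3 - <<'E'
from h import *
im=cv2.imread("pics/w16.png"); k=5
c,yaw=np.array([509,213.]),np.radians(-3.6)
z=cv2.convertScaleAbs(cv2.resize(im[135:255,205:365],None,fx=k,fy=k,interpolation=cv2.INTER_CUBIC),alpha=1.3)
cv2.imwrite("pics/w16z.png",z)
# solve pixel->cassette on the tilted lid: use z approx
M=np.array([[np.cos(yaw),np.sin(yaw)],[-np.sin(yaw),np.cos(yaw)]])
for nm,uv,zz in (("lid front L",(163,167),52),("lid front R",(385,167),52),("ribs",(290,180),60)):
    w=p2w("wrist",uv,zz)[0]; print(nm,w, M@(w[:2]-c))
E
```

```text
lid front L [430.782 133.118  52.   ] [-73.047 -84.636]
lid front R [441.944 308.356  52.   ] [-72.911  90.957]
ribs [445.519 232.434  60.   ] [-64.576  15.409]
```

View pics/w16z.png

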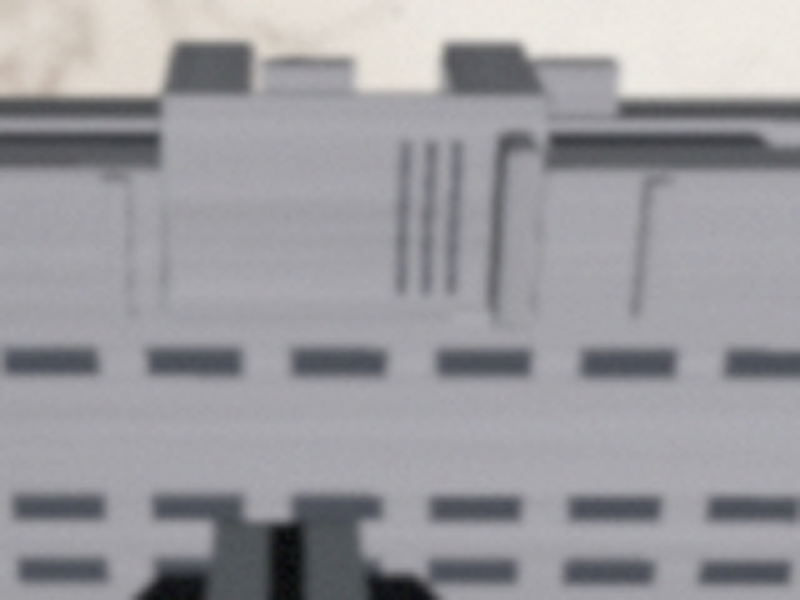

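The plate spans zoomed x 163–545, with its pad centre at about 354, i.e. +10.5 mm in tool x. The rib face is at about 495, the latch is open, and the lid stands at about 0.1 rad. I'll go over the pad slightly right of centre and press down in stages.

```bash
python3 -m jog '[{"gripper":0,"tx":0.3,"ty":1,"tz":0.4,"yaw":0},{"gripper":0,"tx":0.3,"ty":2,"tz":0.3,"yaw":0},{"gripper":0,"tx":0,"ty":3,"tz":0,"yaw":0},{"gripper":0,"tx":0,"ty":3,"tz":0,"yaw":0},{"gripper":0,"tx":0,"ty":1.5,"tz":0,"yaw":0},{"gripper":0,"tx":0,"ty":0,"tz":0,"yaw":0},{"gripper":0,"tx":0,"ty":0,"tz":0,"yaw":0},{"gripper":0,"tx":0,"ty":0,"tz":0,"yaw":0}]' 20; python3 - <<'E'
from h import *
st()
show("wrist","w17.png")
show("side","s17.png",(150,60,310,180),4)
E
```

```text
clock: 21.15
position: [443.7, 216.4, 65.5]
orientation: [0.516, 0.484, -0.483, -0.516]
wrist_force: [-0.4, 0.0, -0.5]
grip_width: 0.0
t 21.15 pos [443.7 216.4  65.5] x [0.064 0.998 0.001] y [ 0.001  0.001 -1.   ] z [-0.998  0.064 -0.001] F [-0.4  0.  -0.5] w 0.0 q [-0.75  0.26  0.26  1.94 -0.08  0.95  1.06]
```

View pics/w17.png

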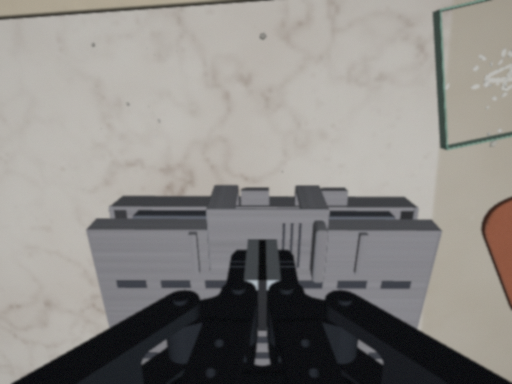

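View pics/s17.png

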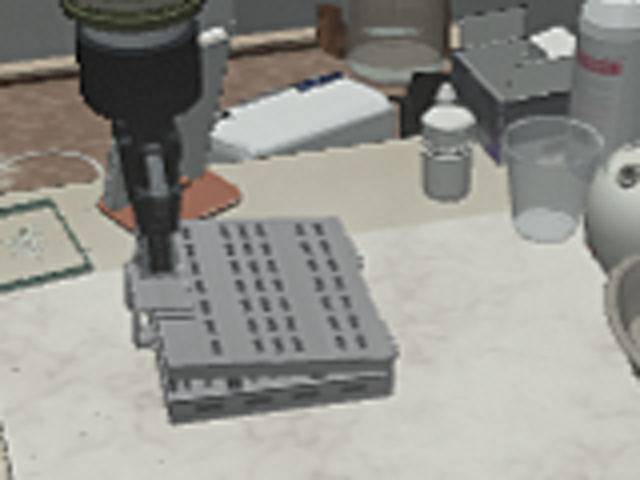

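```bash
python3 -m jog '[{"gripper":0,"tx":0,"ty":0.6,"tz":0,"yaw":0},{"gripper":0,"tx":0,"ty":0.6,"tz":0,"yaw":0},{"gripper":0,"tx":0,"ty":0.5,"tz":0,"yaw":0},{"gripper":0,"tx":0,"ty":0.3,"tz":0,"yaw":0},{"gripper":0,"tx":0,"ty":0,"tz":0,"yaw":0}]'; python3 -m jog '[{"gripper":0,"tx":0,"ty":0.3,"tz":0,"yaw":0},{"gripper":0,"tx":0,"ty":0,"tz":0,"yaw":0}]';
```

```text
clock: 21.75
position: [442.7, 215.9, 44.0]
orientation: [-0.516, -0.484, 0.484, 0.516]
wrist_force: [-0.9, -0.4, 0.8]
grip_width: -0.1
clock: 21.95
position: [442.7, 216.0, 41.4]
orientation: [-0.515, -0.484, 0.484, 0.516]
wrist_force: [-1.9, -0.3, 3.6]
grip_width: -0.1
```

```bash
python3 -m jog '[{"gripper":0,"tx":0,"ty":0.2,"tz":0,"yaw":0},{"gripper":0,"tx":0,"ty":0,"tz":0,"yaw":0}]'; python3 -m jog '[{"gripper":0,"tx":0,"ty":0.2,"tz":0,"yaw":0},{"gripper":0,"tx":0,"ty":0,"tz":0,"yaw":0}]';
```

```text
clock: 22.15
position: [442.6, 216.0, 39.6]
orientation: [-0.515, -0.484, 0.484, 0.516]
wrist_force: [-3.7, -0.9, 5.1]
grip_width: -0.4
clock: 22.35
position: [442.6, 216.8, 38.6]
orientation: [-0.515, -0.484, 0.484, 0.516]
wrist_force: [-9.5, -0.5, 17.5]
grip_width: -0.4
```

Hard stop reached (z ≈ 38.6, about 17 N). Sliding left while held.

```bash
python3 -m jog '[{"gripper":0,"tx":0.3,"ty":0,"tz":0,"yaw":0},{"gripper":0,"tx":0.3,"ty":0,"tz":0,"yaw":0},{"gripper":0,"tx":0.3,"ty":0,"tz":0,"yaw":0},{"gripper":0,"tx":0.3,"ty":0,"tz":0,"yaw":0}]'; python3 -m jog '[{"gripper":0,"tx":0.2,"ty":0,"tz":0,"yaw":0},{"gripper":0,"tx":0.2,"ty":0,"tz":0,"yaw":0}]'; python3 - <<'E'
from h import *
st()
show("wrist","w18.png")
E
```

```text
clock: 22.75
position: [443.4, 228.8, 38.6]
orientation: [-0.515, -0.484, 0.484, 0.516]
wrist_force: [-8.2, -5.6, 18.1]
grip_width: -0.3
clock: 22.95
position: [443.4, 229.3, 38.3]
orientation: [0.516, 0.482, -0.485, -0.516]
wrist_force: [-11.2, -15.4, 24.0]
grip_width: 0.0
t 22.95 pos [443.4 229.3  38.3] x [ 0.065  0.998 -0.003] y [-0.002 -0.003 -1.   ] z [-0.998  0.065  0.002] F [-11.2 -15.4  24. ] w 0.0 q [-0.76  0.31  0.25  1.94 -0.1   0.9   1.05]
```

View pics/w18.png

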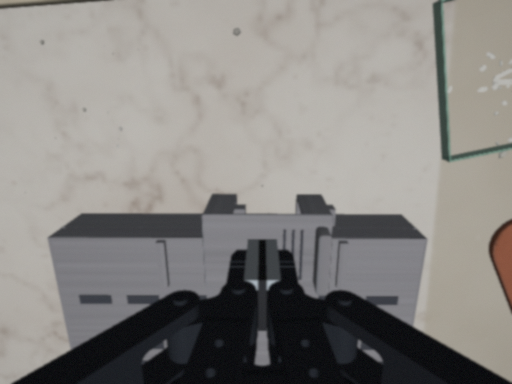

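The lid centre is at column 238 and the plate centre at 268. That is about 14 mm of travel, and the side force has built up, so the latch is at its stop. Lifting straight off.

```bash
python3 -m jog '[{"gripper":0,"tx":0,"ty":-0.5,"tz":0,"yaw":0},{"gripper":0,"tx":0,"ty":-2,"tz":0,"yaw":0},{"gripper":0,"tx":0,"ty":-3,"tz":0,"yaw":0},{"gripper":0,"tx":0,"ty":-4,"tz":0,"yaw":0},{"gripper":0,"tx":0,"ty":-4,"tz":0,"yaw":0},{"gripper":0,"tx":0,"ty":-3,"tz":0,"yaw":0},{"gripper":0,"tx":0,"ty":0,"tz":0,"yaw":0},{"gripper":0,"tx":0,"ty":0,"tz":0,"yaw":0},{"gripper":0,"tx":0,"ty":0,"tz":0,"yaw":0},{"gripper":0,"tx":0,"ty":0,"tz":0,"yaw":0},{"gripper":0,"tx":0,"ty":0,"tz":0,"yaw":0}]'; python3 - <<'E'
from h import *
st()
im=show("wrist","w19.png")
for t in ("latch_pad","lid_free_edge"): print(t,pts("wrist",t)[:2])
cv2.imwrite("pics/w19z.png",cv2.convertScaleAbs(cv2.resize(im[140:290,150:380],None,fx=3.4,fy=3.4,interpolation=cv2.INTER_CUBIC),alpha=1.3))
show("side","s19.png",(150,60,310,180),4)
for t in ("latch_pad","lid_free_edge"): print(t,pts("side",t)[:2])
im=show("scene","sc19.png")
for t in ("explorer","spatula","small_jar"): print(t,pts("scene",t)[:1])
E
```

```text
clock: 24.1
position: [443.6, 231.7, 201.4]
orientation: [-0.516, -0.483, 0.485, 0.516]
wrist_force: [-0.4, -0.4, 0.5]
grip_width: -0.2
t 24.1 pos [443.6 231.7 201.4] x [ 0.064  0.998 -0.001] y [-0.002 -0.001 -1.   ] z [-0.998  0.064  0.002] F [-0.4 -0.4  0.5] w -0.2 q [-0.79  0.13  0.27  1.76 -0.04  1.26  1.  ]
latch_pad [(0.88, array([444.9, 231.9,  43.8]))]
lid_free_edge [(0.69, array([437.6, 219.3,  34.5]))]
latch_pad [(0.67, array([446.7, 231.5,  42.2])), (0.63, array([ 472.5, -342.4,   -1.5]))]
lid_free_edge [(0.85, array([436.5, 217.6,  38.4]))]
explorer [(0.54, array([ 468.2, -304.6,   -1.4]))]
spatula [(0.38, array([ 478.7, -345.2,    1.5]))]
small_jar [(0.45, array([554.8, -61.5,   1.2]))]
```

View pics/w19z.png

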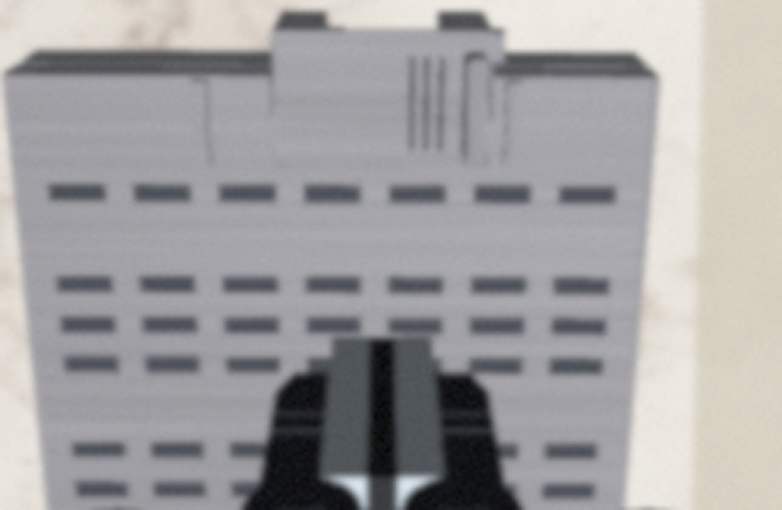

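View pics/s19.png

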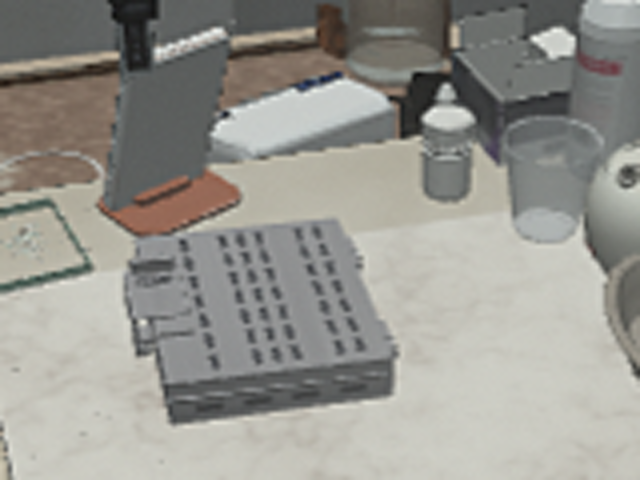

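The lid lies flush and stays down with nothing touching it. The plate is offset about 14 mm to the left of the lid centre (zoomed 386 against 332), and the bystanders are unmoved. Handing in.

```bash
python3 -c "
from workcell import env
print(env.hand_in()); print(env.sense()['clock'])"
```

```text
the job is handed in; nothing more can be done
None
the job is handed in; nothing more can be done
```

The plugger is in the middle notches and the lid is latched shut; I handed the job in at about 24.3 s of the 61 s allowed. The hand-in gave no verdict.

**Plugger:** I laid it in the middle notches of both rails and let go with the lid still open. The wrist picture showed it centred between the notch cheeks on both rails. I could not look at it again once the lid was down.

**Lid and latch:** I swung the lid down slowly with the shut fingers. I pressed the latch plate to the hard stop (about 17 N) and slid the latch left until the side force rose at its stop. The highest total I read on the wrist during this was about 31 N.

**Last checks, with the arm clear:**
- **Lid:** it stays flush in the side view. The networks put its free edge at z 34.5 mm (wrist) and 38.4 mm (side), against 34.5 mm nominal. The 4 mm gap is about their stated accuracy.
- **Latch:** it measures about 14 mm of travel in the picture.
- **Bystanders:** the explorer, spatula and small jar are where they were, within network error (under 4 mm).
- **Calibration:** the wrist camera read about 1 to 1.5 mm off sideways. I allowed for this when placing the plugger and pressing the latch.

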